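# Take the left-hand blade nut off a desk fan for cleaning

### The job

Fan-cleaning day: the desk fan on the dining table faces the ceiling with its front guard off. Unscrew the dark blade nut the way the arrow engraved on its cap shows (it has a left-hand thread), never forcing the thread - no pulling up, pressing down or pushing sideways on the nut while it is still on its spindle - then lift it off and set it down, cap up, in the white basket without dropping it. Leave the mug, the jar and the tissue box where they are, and do not lean on the blades or the guard.

Things in the scene. Friction and masses are not known exactly. Their poses are not given: they have to be found in the camera images.
- nut: dark blade nut, hollow: 12-sided cap 44 mm across flats, 28 mm tall, about 35 g; origin: centre of its underside, z up out of the cap, x through the index line and the middle of a flat. Coarse left-hand thread: turned clockwise (seen from above) it climbs several mm; it comes free after rather less than one turn in all, best found by a gentle trial lift. Freed, it just lifts off.
- mark (a point): outer end of the white index line engraved on the nut's top rim, 22 mm from the nut's axis, 28 mm above its underside; the white curved arrow engraved beside it shows the way the nut unscrews (clockwise seen from above)
- fan: white desk fan facing straight up, fixed; origin: centre of its foot's underside, z up along the blade axis. Guard ring: radius 125 mm, top 147 mm high; yoke knobs to 150 mm from the axis along its y, tops 143 mm. A wooden chopstick stood through the guard, 97 mm from the axis, top 221 mm high, keeps the blades from turning on.
- hub (a point): centre of the hub's top face, on the blade axis, 165 mm above the table (hub radius 31 mm). The nut's underside starts 3 to 5 mm above it, on a springy rubber washer that makes the first third of a turn stiffer (about 0.05 N m); the spindle ends 20 mm above it.
- rotor: the fan's turning part: teal hub, three blades (below the hub's top, tips 107 mm out), washer, steel spindle; origin on the axis at the hub's top face, 165 mm above the table, z up. It turns easily with the nut, by an unknown 0.25 to 0.85 rad clockwise, until a blade fetches up on the chopstick; only then does the nut turn on its thread and climb: follow it up by feel.
- basket: white basket with a black rim, loose, 0.35 kg, outside 180 mm (its x) by 150 mm (its y), 45 mm high, wall and floor 4 mm; origin: centre of its underside
- mug: white mug, 80 mm across with a handle, 85 mm tall; origin: centre of its underside; leave it alone
- jar: clear jar with a red lid, 86 mm across, 112 mm tall; origin: centre of its underside; leave it alone
- tissues: purple tissue box 115 mm (its x) by 210 mm (its y), 75 mm tall; origin: centre of its underside; leave it alone
Things that resemble listed ones, but are neither listed nor needed, are in the scene too. There is more than one size of the nut; the job needs the smallest. Of the things that look like the basket, take the one that is farthest to the robot's left at the start.

How it is judged:
By the outcome, as a careful person would: the job done as asked, in the order asked, and still so for the second after the job is handed in, with the robot touching nothing.
It also fails if it takes over 64 s, if anything falls off the work surface, if the arm or the gripper's body presses on something with over 40 N, if the wrist force passes 120 N, or if a joint passes its speed limit or range.

### The arm

A 6-joint arm with a two-finger parallel gripper is mounted at the origin on the work surface. World frame = base frame: x ahead of the robot, y to its left, z up, the work surface at z = 0. Lengths are in m, angles in rad, forces in N, time in s.
With the tool pointing down it reaches from about 0.425 to 0.95 m from the base axis. Payload 3.5 kg.
Tool frame: the origin (TCP) lies midway between the tips of the shut fingers; the grasp point (between the pads) lies robot.pinch_z behind it (robot.pinch_z is the distance from the TCP to the grasp point, in m); z points along the fingers, y is the line along which they close (so a half turn about z gives the same grasp; the last joint's range is limited). The gripper opens to 85 mm and grips with 20 to 120 N. Pads are 22 mm wide; open, the fingers measure 114 mm over their backs; the gripper's body (76 mm by 85 mm) begins 54 mm behind the grasp point. The pads swing forward as they close: fully open they stand 13 mm farther back than shut.
Start: joints at [-1.351, 0.286, 1.577, -0, 1.279, -0.15], TCP at [0.244, -0.629, 0.231] pointing down, gripper open.
Joint ranges: [-2.77, 2.77], [-0.9, 2.22], [0.21, 2.48], [-1.53, 4.67], [0.24, 2.81], [-2.84, 2.84]. Speed limits (rad/s): [2.79, 2.79, 3.14, 3.14, 3.14, 3.14].

### API

Orientations are given as a unit quaternion [x, y, z, w].
In Python, from station import robot, imaging, ticket gives the robot as it stands.
- The arm moves only by the tool arm_command, never from a script. Its argument "motion" is a list that holds one entry, the list of rows, each a list of 7 numbers: the shift along the world's x, y, z each as a share of 250 mm, from -1 to 1, then the turn, a rotation vector about the world's x, y, z each as a share of 90 degrees, from -1 to 1, then the finger opening in mm, from 0 to 85.4. In form: [[[tx, ty, tz, wx, wy, wz, fingers], ...]]. A call has 1 to 5 rows; each row is the pose to reach, as a shift and turn from the pose commanded when the call began; what a row does not reach only later rows make up. A row lasts 1/8 s, in which the tool goes at most 62.5 mm and 10.7 degrees, less where a joint would pass 70% of its speed; a pose out of reach is approached as far as the arm can. A call with a number of a shift or a turn outside -1 to 1 is refused whole. A call with a gripper value outside its range is refused whole. The fingers move at their own pace and stop on an object; "force" is the grip in N (left out, the last holds). Time passes only in rows, so rows that repeat a pose let the fingers close. It gives the time, the measured TCP pose, the force, the opening and the grip force at its end, in the units of the state.
- robot.state(): the state, without advancing time (a new reading comes with each control period).
- imaging.snapshot(name): name is "scene" or "top"; returns the picture (420x560x3 uint8, red, green, blue); there is no depth.
- imaging.calibration(name): a dict with "vfov" (degrees; the focal length in pixels is half the picture's height over the tangent of half this angle, whatever the lens; pixels are square), "cx", "cy" (the principal point, pixels), "R" (3x3) and "t" (3): a world point X has camera coordinates R X + t. Camera axes: x right, y down, z forward; pixel columns grow to the right and rows downward; lengths in m; the calibration is good to about 2 mm. A picture is of the moment at which its call begins. calibration takes no time and is no camera call.
- ticket.job_done(): hands the job in; it is judged then, once.
The state is a dict: "clock": time; "joint_positions": joint angles; "qd": joint speeds; "tau": joint torques, N m; "position": TCP position; "orientation": TCP orientation; "force": force on the tool from outside, world axes, zero at the start; "torque": the same for the moment, N m; "finger_gap": finger opening in m; "gripper_force": force on a finger pad.
Only numpy, scipy, OpenCV 4.12 (cv2) and the standard library are available. Lean on these libraries where they do the work, as an engineer would, in place of code of your own. Each camera call takes 0.05 s, during which the arm holds its last target. There are 200 camera calls.

## Working session

There is one attempt and no reset: what is moved stays moved. The work goes in short steps, Python scripts to look and compute and a tool call to move; the robot and the scene stay as the last step left them, time stands still between calls to the robot, and variables do not carry over. Pictures are saved under pics/ and viewed, at most 10 in all, crops included, and the job is handed in when it is done.

Besides the shell and the picture viewer there is one more tool, called as name(argument=value, ...) on one line, values as JSON. arm_command: Moves the arm, as the interface text tells. Shift numbers are shares of 250 mm and turn numbers shares of 90 degrees, none past 1 either way. Its arguments: {"type":"object","properties":{"motion":{"type":"array"},"force":{"type":"number"}},"required":["motion"]}

```bash
mkdir -p pics
python3 - <<'E'
from station import robot, imaging
import cv2
for n in ("scene","top"):
    im=imaging.snapshot(n); cv2.imwrite(f"pics/{n}0.png",im[:,:,::-1])
    c=imaging.calibration(n); print(n,{k:(v.tolist() if hasattr(v,'tolist') else v) for k,v in c.items()})
print(robot.state(), robot.pinch_z)
E
```

```text
scene {'vfov': 47.95095331599383, 'cx': 281.4416991372452, 'cy': 207.0591907718208, 'R': [[0.5424638127862105, 0.8399813136093384, 0.012822035898302669], [0.6046212171155713, -0.37977972115254194, -0.700143233356563], [-0.5832376836514701, 0.387554842813798, -0.7138872797441064]], 't': [-0.20962399046886424, -0.20109003514999263, 1.473710713807283]}
top {'vfov': 54.44761613254944, 'cx': 282.35630624675275, 'cy': 205.62918469695575, 'R': [[-0.016021357471214137, -0.9998713682801218, -0.0007503322039978693], [-0.992083467594383, 0.0159900406305901, -0.12455806648522036], [0.12455404220933208, -0.001251197134293005, -0.9922120363486056]], 't': [-0.039636759482872985, 0.48132178509514695, 1.3130543778504915]}
{'clock': 0.1, 'joint_positions': array([-1.35102243e+00,  2.87099858e-01,  1.57803124e+00, -2.93339517e-05,
        1.27857920e+00, -1.50019871e-01]), 'qd': array([ 0.00051944, -0.00125736, -0.00355785,  0.00058716, -0.00053723,
       -0.00080542]), 'tau': array([ 8.38684173e-04, -4.07291400e+01, -2.93699545e+01, -1.43847988e-04,
        3.37951264e-03, -1.48031070e-06]), 'position': array([ 0.24383914, -0.62878619,  0.23006995]), 'orientation': array([ 9.82953883e-01,  1.83849239e-01, -5.09532278e-05, -1.05768793e-03]), 'force': array([0.18722653, 0.01544652, 0.38686395]), 'torque': array([0.02409444, 0.00890507, 0.00436549]), 'gripper_force': 0.0, 'finger_gap': 0.08550620361301878} 0.0187
```

View pics/scene0.png

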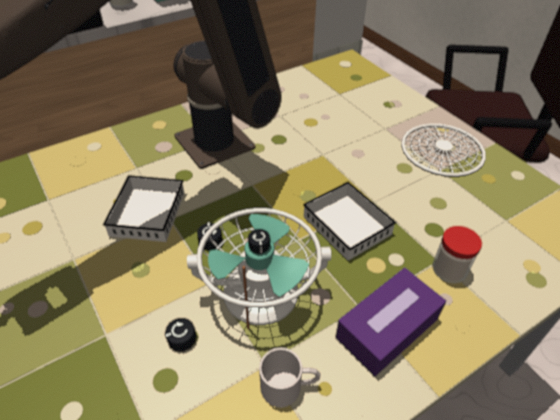

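View pics/top0.png

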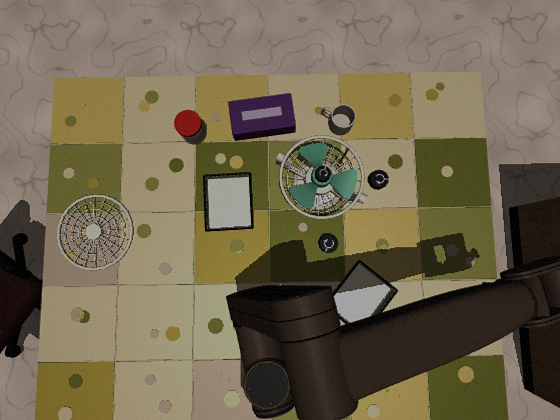

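The scene view shows the fan nut at (260,240), with loose nuts at (208,234) and (180,333). The baskets are at (350,218) and (147,208). In the top view the nuts are at (322,175) on the fan, (378,179) and (328,243), and the baskets are at (229,201) and (364,294). Robot left is a smaller column in the top view, so I choose basket (229,201). The nut should be the one on the spindle at (322,175). I'll check both in a close crop and by size.

```bash
cat > h.py <<'E'
import numpy as np, cv2
from station import robot, imaging
def ray(n,uv):
    c=imaging.calibration(n); f=210/np.tan(np.radians(c['vfov'])/2); R=np.array(c['R']); t=np.array(c['t'])
    d=R.T@np.array([(uv[0]-c['cx'])/f,(uv[1]-c['cy'])/f,1.]); return -R.T@t,d
def onz(n,uv,z):
    o,d=ray(n,uv); return (o+d*(z-o[2])/d[2])
def px(n,X):
    c=imaging.calibration(n); f=210/np.tan(np.radians(c['vfov'])/2); p=np.array(c['R'])@X+np.array(c['t']); return p[:2]/p[2]*f+[c['cx'],c['cy']]
def dark(im,c,r,th=50):
    m=np.zeros(im.shape[:2],np.uint8); cv2.circle(m,c,r,255,-1)
    m&=((im.max(2)<th)*255).astype(np.uint8)
    cs,_=cv2.findContours(m,cv2.RETR_EXTERNAL,cv2.CHAIN_APPROX_NONE); return sorted(cs,key=cv2.contourArea)[-1]
E
python3 - <<'E'
from h import *
t=cv2.imread('pics/top0.png'); s=cv2.imread('pics/scene0.png')
for c,z in (((322,175),.19),((378,179),.03),((328,243),.03)):
    k=dark(t,c,18); (u,v),r=cv2.minEnclosingCircle(k); b=cv2.boundingRect(k); p=onz('top',(u,v),z); q=onz('top',(u+r,v),z)
    print(c,(u,v),b,p, 'diam',2*np.linalg.norm(q-p))
# baskets: white floor region
for c in ((229,201),):
    m=(t.min(2)>120).astype(np.uint8); m=cv2.morphologyEx(m,cv2.MORPH_OPEN,np.ones((3,3)))
    n,l,st,ce=cv2.connectedComponentsWithStats(m); i=l[c[1],c[0]]; print(st[i],ce[i])
    r=cv2.minAreaRect(cv2.findContours((l==i).astype(np.uint8),0,1)[0][0]); print(r)
    for p in cv2.boxPoints(r): print(onz('top',p,.004))
    print('ctr',onz('top',r[0],.004))
k=(t[:,:,2]>-1)
a=cv2.resize(t[135:215,262:402],(800,457),interpolation=cv2.INTER_CUBIC)
cv2.imwrite('pics/c1.png',a)
b=cv2.resize(s[190:310,170:340],(800,565),interpolation=cv2.INTER_CUBIC)
cv2.imwrite('pics/c2.png',b)
E
```

```text
(322, 175) (322.1216125488281, 173.68919372558594) (315, 166, 16, 16) [ 0.55278875 -0.16493268  0.19      ] diam 0.04867992650765365
(378, 179) (377.5, 179.0) (368, 170, 20, 19) [ 0.56456174 -0.36435864  0.03      ] diam 0.06608177913636819
(328, 243) (327.3740234375, 242.34251403808594) (318, 233, 20, 20) [ 0.35790038 -0.1918867   0.03      ] diam 0.06712005609039991
[ 208  177   43   51 1993] [228.71199197 202.15052684]
((228.60850524902344, 202.16957092285156), (48.73911666870117, 41.248470306396484), 87.1375961303711)
[0.57927706 0.20674433 0.004     ]
[0.58410975 0.06734061 0.004     ]
[0.41891052 0.06013872 0.004     ]
[0.41424116 0.19747257 0.004     ]
ctr [0.4985151  0.13291253 0.004     ]
```

View pics/c1.png

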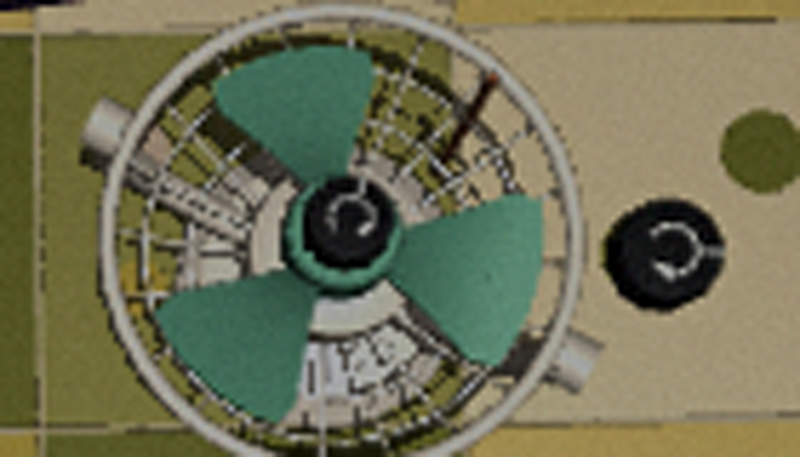

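View pics/c2.png

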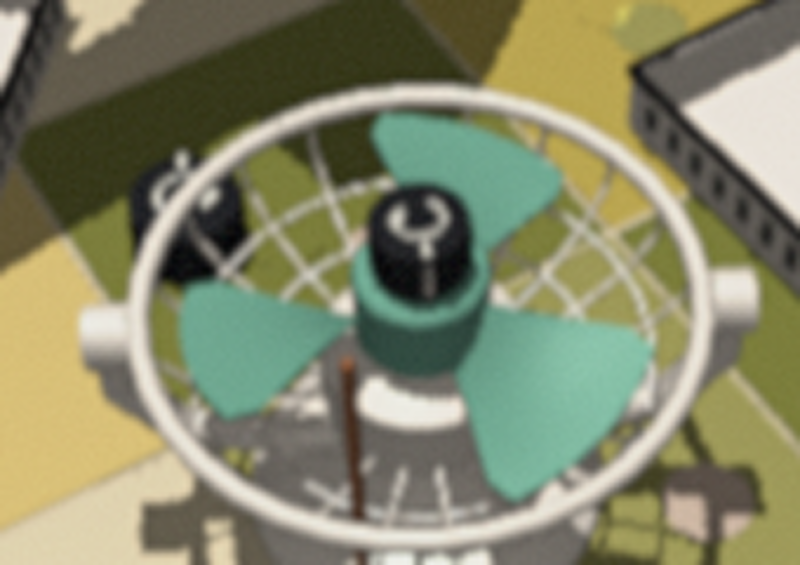

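The nut on the fan measures about 48 mm across, against about 66 mm for the two loose ones, so it is the smallest and the target. In the crops its index line points up and right in the top view, and the chopstick tip is at about (348,148). Next I triangulate the nut axis, line direction and basket rim.

Run:
```python
from h import *
t=cv2.imread('pics/top0.png'); s=cv2.imread('pics/scene0.png')
def sil(im,c,r,k=6,th=52):
    x0,y0=c[0]-30,c[1]-30; a=cv2.resize(im[y0:y0+60,x0:x0+60],None,fx=k,fy=k,interpolation=cv2.INTER_CUBIC)
    h=cv2.convexHull(dark(a,(30*k,30*k),r*k,th)); m=cv2.moments(h)
    f=lambda p:((np.array(p)+.5)/k-.5+[x0,y0])
    return f([m['m10']/m['m00'],m['m01']/m['m00']]), f(h[:,0,:])
ct,ht=sil(t,(322,174),13); cs,hs=sil(s,(260,241),18)
print(ct,ht.min(0),ht.max(0),cs,hs.min(0),hs.max(0))
(o1,d1),(o2,d2)=ray('top',ct),ray('scene',cs)
ab=np.linalg.lstsq(np.c_[d1,-d2],o2-o1,rcond=None)[0]; p,q=o1+ab[0]*d1,o2+ab[1]*d2
X=(p+q)/2; print('centre',X,'gap',np.linalg.norm(p-q))
for z in (.169,.197): print(z,px('top',np.array([X[0],X[1],z])),px('scene',np.array([X[0],X[1],z])))
# white marks on the top
T=np.array([X[0],X[1],.197])
for n,im,c in (('top',t,ct),('scene',s,cs)):
    tp=px(n,T); pts=[]
    x0,y0=np.round(c).astype(int)-14; a=cv2.resize(im[y0:y0+28,x0:x0+28],None,fx=6,fy=6,interpolation=cv2.INTER_CUBIC)
    for v,u in np.argwhere(a.min(2)>85):
        w=onz(n,((u+.5)/6-.5+x0,(v+.5)/6-.5+y0),.197)-T; r=np.hypot(*w[:2])
        if .0145<r<.0235: pts.append(np.degrees(np.arctan2(w[1],w[0])))
    print(n,np.histogram(pts,bins=np.arange(-180,181,10))[0])
# guard ring via basket rim
m=((t.max(2)<60)*255).astype(np.uint8); w=np.zeros_like(m); w[168:237,198:260]=255; m&=w
k=max(cv2.findContours(m,0,1)[0],key=cv2.contourArea); r=cv2.minAreaRect(k); print(r)
B=[onz('top',b,.045) for b in cv2.boxPoints(r)]; print(np.round(B,4),onz('top',r[0],.045))
```

```text
[322.29989867 173.69040593] [314.58333333 165.41666667] [330.41666667 181.91666667] [255.43560165 241.05788764] [248.41666667 229.58333333] [261.91666667 253.75      ]
centre [ 0.55255748 -0.16890349  0.18363668] gap 0.006370012915729286
0.169 [322.78118933 175.17158769] [257.18355841 245.61550365]
0.197 [323.72041383 173.25875243] [256.84996507 236.63829397]Traceback (most recent call last):
  File "<stdin>", line 20, in <module>
  File "h.py", line 7, in onz
    o,d=ray(n,uv); return (o+d*(z-o[2])/d[2])
        ~~~^^^^^^
  File "h.py", line 4, in ray
    c=imaging.calibration(n); f=210/np.tan(np.radians(c['vfov'])/2); R=np.array(c['R']); t=np.array(c['t'])
ValueError: time passes only in moves, steps and waits
```

```bash
sed -i 's/^def ray/from functools import cache\ncal=cache(imaging.calibration)\ndef ray/; s/c=imaging.calibration(n)/c=cal(n)/' h.py
python3 - <<'E'
from h import *
t=cv2.imread('pics/top0.png'); s=cv2.imread('pics/scene0.png')
def sil(im,c,r,k=6,th=52):
    x0,y0=c[0]-30,c[1]-30; a=cv2.resize(im[y0:y0+60,x0:x0+60],None,fx=k,fy=k,interpolation=cv2.INTER_CUBIC)
    m=np.zeros(a.shape[:2],np.uint8); cv2.circle(m,(30*k,30*k),r*k,255,-1); m&=((a.max(2)<th)*255).astype(np.uint8)
    m=cv2.morphologyEx(m,cv2.MORPH_CLOSE,np.ones((15,15)))
    h=cv2.convexHull(max(cv2.findContours(m,0,1)[0],key=cv2.contourArea)); m=cv2.moments(h)
    f=lambda p:((np.array(p)+.5)/k-.5+[x0,y0])
    return f([m['m10']/m['m00'],m['m01']/m['m00']]), f(h[:,0,:])
ct,ht=sil(t,(322,174),13); cs,hs=sil(s,(260,241),16)
print(ct,ht.min(0),ht.max(0),cs,hs.min(0),hs.max(0))
(o1,d1),(o2,d2)=ray('top',ct),ray('scene',cs)
ab=np.linalg.lstsq(np.c_[d1,-d2],o2-o1,rcond=None)[0]; p,q=o1+ab[0]*d1,o2+ab[1]*d2
X=(p+q)/2; print('centre',X,'gap',np.linalg.norm(p-q),onz('top',ct,.183),onz('scene',cs,.183))
T=np.array([X[0],X[1],.197])
for n,im,c in (('top',t,ct),('scene',s,cs)):
    pts=[]
    x0,y0=np.round(c).astype(int)-14; a=cv2.resize(im[y0:y0+28,x0:x0+28],None,fx=6,fy=6,interpolation=cv2.INTER_CUBIC)
    for v,u in np.argwhere(a.min(2)>85):
        w=onz(n,((u+.5)/6-.5+x0,(v+.5)/6-.5+y0),.197)-T; r=np.hypot(*w[:2])
        if .0145<r<.0225: pts.append(np.degrees(np.arctan2(w[1],w[0])))
    h=np.histogram(pts,bins=np.arange(-180,181,10))[0]; print(n,[(int(b),int(x)) for b,x in zip(range(-175,181,10),h) if x])
m=((t.max(2)<60)*255).astype(np.uint8); w=np.zeros_like(m); w[168:237,198:260]=255; m&=w
k=max(cv2.findContours(m,0,1)[0],key=cv2.contourArea); r=cv2.minAreaRect(k); print(r)
B=[onz('top',b,.045) for b in cv2.boxPoints(r)]; print(np.round(B,4),onz('top',r[0],.045))
E
```

```text
[320.61408322 175.61941329] [310.91666667 165.41666667] [330.41666667 186.41666667] [258.88145334 241.46682053] [248.41666667 229.58333333] [269.41666667 253.75      ]
centre [ 0.54977531 -0.16233789  0.17522309] gap 0.0012028977046033885 [ 0.54851597 -0.161051    0.183     ] [ 0.55523101 -0.16611588  0.183     ]
top [(-95, 5), (-85, 18), (-75, 8), (-65, 21), (-55, 25), (-45, 20), (-35, 20), (-25, 78), (-15, 31), (-5, 20), (5, 8), (125, 1), (135, 1)]
scene [(-175, 118), (-165, 115), (-155, 49), (-115, 1), (-105, 11), (-95, 26), (-85, 41), (-75, 43), (-65, 51), (-55, 60), (-45, 68), (-35, 125), (-25, 178), (-15, 123), (-5, 41), (5, 23), (15, 4), (55, 20), (65, 52), (75, 63), (85, 78), (95, 88), (105, 102), (115, 108), (125, 106), (135, 99), (145, 85), (155, 93), (165, 95), (175, 84)]
((227.7593536376953, 201.18702697753906), (57.57807159423828, 49.23849105834961), 87.1375961303711)
[[0.5889 0.2159 0.045 ]
 [0.5945 0.0542 0.045 ]
 [0.4051 0.0462 0.045 ]
 [0.3997 0.205  0.045 ]] [0.49620226 0.13029134 0.045     ]
```

Run:
```python
from h import *
t=cv2.imread('pics/top0.png'); s=cv2.imread('pics/scene0.png')
T=np.array([.5535,-.166,.197])
for n,im in (('top',t),('scene',s)):
    P=[];c=px(n,T)
    x0,y0=np.round(c).astype(int)-14; a=cv2.resize(im[y0:y0+28,x0:x0+28],None,fx=6,fy=6,interpolation=cv2.INTER_CUBIC)
    for v,u in np.argwhere(a.min(2)>85):
        w=onz(n,((u+.5)/6-.5+x0,(v+.5)/6-.5+y0),.197)-T; r=np.hypot(*w[:2]); g=np.degrees(np.arctan2(w[1],w[0]))
        if .015<r<.021 and abs(g+25)<35: P.append(w[:2])
    P=np.array(P); m=P.mean(0); print(n,c,len(P),m,np.degrees(np.arctan2(m[1],m[0])))
# chopstick tip, blade angles
print(onz('top',(348.1,148.1),.221)-T)
# guard ring by polar brightness peaks, top view
g=t.min(2).astype(np.float32); pk=[]
C=np.array([.5535,-.166])
for a in np.radians(np.arange(0,360,3)):
    rs=np.arange(.105,.145,.0005); q=np.array([px('top',np.array([C[0]+r*np.cos(a),C[1]+r*np.sin(a),.143])) for r in rs],np.float32)
    v=cv2.remap(g,q[None,:,0],q[None,:,1],cv2.INTER_LINEAR)[0]; v=np.convolve(v,np.ones(10)/10,'same'); i=v.argmax()
    if v[i]>110: pk.append((C+rs[i]*np.array([np.cos(a),np.sin(a)])))
pk=np.array(pk)
from scipy.optimize import least_squares
r=least_squares(lambda p:np.hypot(*(pk-p[:2]).T)-p[2],[*C,.122],loss='soft_l1',f_scale=.001); print('ring',r.x,len(pk),np.median(abs(r.fun)))
```

```text
top [322.71267957 172.95619452] 80 [ 0.01665008 -0.00684378] -22.344432322642646
scene [258.33767444 236.35430999] 278 [ 0.01682338 -0.00578954] -18.990214855646123
[ 0.06646561 -0.07241223  0.024     ]
ring [ 0.55464011 -0.16723046  0.12523558] 120 0.0001881272249645155
```

arm_command(motion=[[[0.12, 0.18, 0.28, 0, 0, 0.12, 85], [0.25, 0.37, 0.28, 0, 0, 0.24, 85], [0.37, 0.55, 0.28, 0, 0, 0.36, 85], [0.5, 0.74, 0.28, 0, 0, 0.48, 85], [0.62, 0.92, 0.28, 0, 0, 0.59, 85]]], force=20)

```text
clock: 0.72
position: [0.3998, -0.3972, 0.301]
orientation: [0.795, 0.606, 0.0, -0.0]
force: [0.7, -0.2, -0.6]
finger_gap: 0.0851
gripper_force: 0.0
```

arm_command(motion=[[[0.12, 0.18, 0, 0, 0, 0.12, 85], [0.25, 0.37, 0, 0, 0, 0.24, 85], [0.37, 0.55, 0, 0, 0, 0.36, 85], [0.5, 0.74, 0, 0, 0, 0.48, 85], [0.622, 0.927, 0, 0, 0, 0.59, 85]]])

```text
clock: 1.35
position: [0.5551, -0.1658, 0.3008]
orientation: [0.441, 0.898, -0.0, -0.0]
force: [0.1, -0.5, -0.2]
finger_gap: 0.0851
gripper_force: 0.0
```

arm_command(motion=[[[-0.002, -0.005, -0.2, 0, 0, 0.025, 85], [-0.002, -0.005, -0.36, 0, 0, 0.025, 70], [-0.002, -0.005, -0.46, 0, 0, 0.025, 60], [-0.002, -0.005, -0.523, 0, 0, 0.025, 54], [-0.002, -0.005, -0.523, 0, 0, 0.025, 52]]])

```text
clock: 1.98
position: [0.5533, -0.1686, 0.1692]
orientation: [0.426, 0.905, 0.0, -0.001]
force: [-0.0, 0.0, -0.3]
finger_gap: 0.052
gripper_force: 0.0
```

Run:
```python
from h import *
a=imaging.snapshot('scene')[:,:,::-1]; b=imaging.snapshot('top')[:,:,::-1]
cv2.imwrite('pics/g1.png',np.hstack([cv2.resize(a[170:290,200:320],(400,400),interpolation=3),cv2.resize(b[125:225,272:372],(400,400),interpolation=3)]))
s=robot.state(); print(s['position'],s['force'],s['torque'],s['finger_gap'],s['joint_positions'])
```

```text
[ 0.55458153 -0.16924546  0.17168385] [-0.3390302   0.06120297  0.3287612 ] [-0.05606088 -0.01685655 -0.00735408] 0.05218885297154069 [-4.71094839e-01  1.34125150e-01  1.86853721e+00 -2.79235312e-05
  1.13719542e+00 -1.16271561e+00]
```

View pics/g1.png

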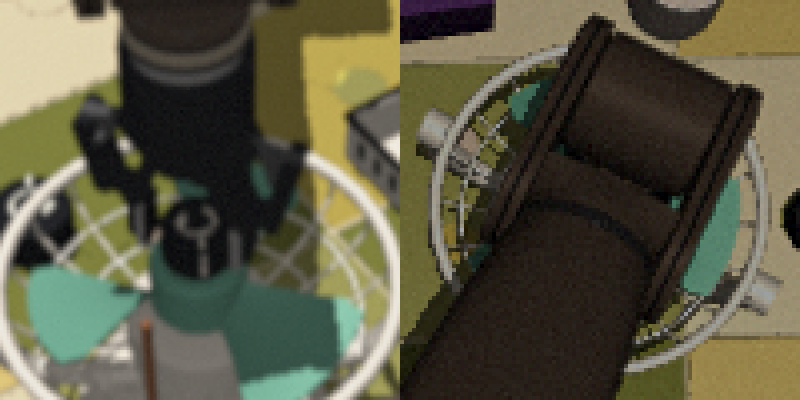

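The scene half shows the open fingers straddling the nut, with the left pad near (150,225) and the right near (237,245). The top view is blocked by the arm. I close in small steps to feel for the first contact.

arm_command(motion=[[[0, 0, 0, 0, 0, 0, 48], [0, 0, 0, 0, 0, 0, 47]]])

```text
clock: 2.33
position: [0.5549, -0.1691, 0.1721]
orientation: [0.426, 0.905, 0.0, 0.002]
force: [0.9, 0.4, 0.2]
finger_gap: 0.0471
gripper_force: 0.6
```

arm_command(motion=[[[0, 0, 0, 0, 0, 0, 46], [0, 0, 0, 0, 0, 0, 46]]])

```text
clock: 2.58
position: [0.5544, -0.1689, 0.1711]
orientation: [0.425, 0.905, 0.0, 0.001]
force: [2.0, 0.6, 1.2]
finger_gap: 0.0463
gripper_force: 0.8
```

arm_command(motion=[[[0, 0, 0, 0, 0, 0, 45], [0, 0, 0, 0, 0, 0, 45]]])

```text
clock: 2.82
position: [0.5543, -0.1687, 0.1709]
orientation: [0.425, 0.905, 0.0, 0.0]
force: [1.3, 1.6, 1.7]
finger_gap: 0.0449
gripper_force: 1.2
```

arm_command(motion=[[[0.003, 0.003, 0, 0, 0, 0, 45], [0.003, 0.003, 0, 0, 0, 0, 45]]])

```text
clock: 3.08
position: [0.5543, -0.1682, 0.1702]
orientation: [0.425, 0.905, -0.0, -0.001]
force: [-0.2, -0.3, 0.3]
finger_gap: 0.0452
gripper_force: 0.6
```

arm_command(motion=[[[0, 0, 0, 0, 0, 0, 44], [0, 0, 0, 0, 0, 0, 43]]])

```text
clock: 3.32
position: [0.5544, -0.1682, 0.1704]
orientation: [0.425, 0.905, -0.0, -0.0]
force: [-1.5, -0.9, 1.7]
finger_gap: 0.0435
gripper_force: 20.6
```

arm_command(motion=[[[-0.001, -0.001, 0, 0, 0, 0, 60], [-0.001, -0.001, 0, 0, 0, 0.1, 60], [-0.001, -0.001, 0, 0, 0, 0.21, 60], [-0.001, -0.001, 0, 0, 0, 0.32, 60], [-0.001, -0.001, 0, 0, 0, 0.43, 60]]])

```text
clock: 3.95
position: [0.5543, -0.1682, 0.1702]
orientation: [0.099, 0.995, 0.0, -0.0]
force: [-0.4, 0.4, -0.7]
finger_gap: 0.0601
gripper_force: 0.0
```

arm_command(motion=[[[0, 0, 0, 0, 0, 0.11, 60], [0, 0, 0, 0, 0, 0.22, 60], [0, 0, 0, 0, 0, 0.33, 60], [0, 0, 0, 0, 0, 0.44, 55], [0, 0, 0, 0, 0, 0.56, 50]]])

```text
clock: 4.58
position: [0.5543, -0.1682, 0.1702]
orientation: [-0.334, 0.943, 0.0, -0.0]
force: [-0.8, 0.6, -0.7]
finger_gap: 0.0499
gripper_force: 0.0
```

arm_command(motion=[[[0, 0, 0, 0, 0, 0, 47], [0, 0, 0, 0, 0, 0, 47]]])

```text
clock: 4.82
position: [0.5542, -0.1682, 0.1702]
orientation: [-0.33, 0.944, 0.0, -0.0]
force: [-1.4, 0.8, -0.3]
finger_gap: 0.0469
gripper_force: 0.4
```

arm_command(motion=[[[0, 0, 0, 0, 0, 0, 45.5], [0, 0, 0, 0, 0, 0, 45.5]]])

```text
clock: 5.08
position: [0.5542, -0.1679, 0.1704]
orientation: [-0.331, 0.944, 0.001, -0.0]
force: [-1.9, 1.8, 1.2]
finger_gap: 0.0451
gripper_force: 1.5
```

arm_command(motion=[[[-0.003, 0.003, 0, 0, 0, 0, 45], [-0.003, 0.003, 0, 0, 0, 0, 45]]])

```text
clock: 5.32
position: [0.5539, -0.1676, 0.1706]
orientation: [-0.331, 0.944, -0.0, 0.0]
force: [-0.5, 1.3, 0.7]
finger_gap: 0.0451
gripper_force: 0.8
```

arm_command(motion=[[[0, 0, 0, 0, 0, 0, 43], [0, 0, 0, 0, 0, 0, 43]]])

```text
clock: 5.58
position: [0.5538, -0.1675, 0.1707]
orientation: [-0.331, 0.944, 0.0, 0.0]
force: [-1.5, 2.8, 1.2]
finger_gap: 0.0442
gripper_force: 20.3
```

Run:
```python
from station import robot
s=robot.state(); print(s['position'],s['force'],s['torque'],s['finger_gap'],s['joint_positions'])
```

```text
[ 0.55380782 -0.16748328  0.17068057] [-1.46013441  2.76235542  1.15928956] [ 0.32635349  0.21393316 -0.04604627] 0.044150110810576286 [-4.69094707e-01  1.33366083e-01  1.87134649e+00  3.24872525e-04
  1.13683850e+00 -2.71504925e+00]
```

arm_command(motion=[[[-0.001, 0.002, 0, 0, 0, -0.05, 43], [-0.001, 0.002, 0, 0, 0, -0.15, 43]]])

```text
clock: 5.82
position: [0.5536, -0.1674, 0.1708]
orientation: [-0.216, 0.976, -0.0, 0.0]
force: [-1.6, 2.1, -0.4]
finger_gap: 0.044
gripper_force: 20.4
```

```bash
cat > st.py <<'E'
from station import robot
import numpy as np; np.set_printoptions(precision=4,suppress=True)
s=robot.state(); print(s['clock'],s['position'],s['force'],s['torque'],s['finger_gap'],s['joint_positions'][5])
E
python3 st.py
```

```text
5.825 [ 0.5536 -0.1674  0.1708] [-1.6224  2.1052 -0.4011] [ 0.2984  0.1678 -0.0181] 0.044019787943356814 -2.474222626979597
```

arm_command(motion=[[[-0.001, 0.002, 0, 0, 0, -0.1, 43], [-0.001, 0.002, 0, 0, 0, -0.2, 43]]])

```text
clock: 6.08
position: [0.5534, -0.1672, 0.1708]
orientation: [-0.06, 0.998, -0.001, 0.0]
force: [-1.1, 1.4, 1.0]
finger_gap: 0.0439
gripper_force: 20.3
```

```bash
python3 st.py
```

```text
6.075 [ 0.5534 -0.1672  0.1708] [-1.1216  1.4118  0.9654] [ 0.1087  0.1763 -0.0041] 0.04389121353569586 -2.15902542913497
```

arm_command(motion=[[[-0.001, 0.001, 0, 0, 0, -0.08, 43], [-0.001, 0.001, 0, 0, 0, -0.14, 43]]])

```text
clock: 6.32
position: [0.5535, -0.1671, 0.1711]
orientation: [0.049, 0.999, -0.001, 0.001]
force: [-1.0, 2.1, 1.8]
finger_gap: 0.0441
gripper_force: 20.4
```

```bash
python3 st.py
```

```text
6.325 [ 0.5535 -0.1671  0.1711] [-1.0361  2.052   1.832 ] [ 0.028  -0.0128  0.1013] 0.044149447364287275 -1.9408034413533348
```

arm_command(motion=[[[0, 0.001, 0.001, 0, 0, -0.08, 43], [0, 0.001, 0.002, 0, 0, -0.16, 43]]])

```text
clock: 6.58
position: [0.5535, -0.167, 0.1715]
orientation: [0.174, 0.985, -0.001, 0.001]
force: [-0.2, 0.6, 1.6]
finger_gap: 0.0437
gripper_force: 20.3
```

```bash
python3 st.py
```

```text
6.575 [ 0.5535 -0.167   0.1715] [-0.2286  0.5946  1.5845] [-0.0443  0.0608  0.0282] 0.04372546542303058 -1.6882677337339158
```

arm_command(motion=[[[0, 0, 0.001, 0, 0, -0.09, 43], [0, 0, 0.002, 0, 0, -0.18, 43], [0, 0, 0.003, 0, 0, -0.26, 43]]])

```text
clock: 6.95
position: [0.5534, -0.1668, 0.1721]
orientation: [0.37, 0.929, -0.001, 0.001]
force: [0.4, -0.3, 1.5]
finger_gap: 0.0439
gripper_force: 20.3
```

```bash
python3 st.py
```

```text
6.95 [ 0.5534 -0.1668  0.1721] [ 0.3782 -0.2905  1.5307] [0.0365 0.0368 0.006 ] 0.04385118589971664 -1.279739683809156
```

arm_command(motion=[[[0, 0, 0.001, 0, 0, -0.09, 43], [0, 0, 0.002, 0, 0, -0.18, 43], [0, 0, 0.003, 0, 0, -0.26, 43]]])

```text
clock: 7.32
position: [0.5534, -0.1667, 0.1728]
orientation: [0.551, 0.835, -0.0, 0.001]
force: [-0.5, 0.4, 0.1]
finger_gap: 0.0438
gripper_force: 20.3
```

```bash
python3 - <<'E'
from h import *
a=imaging.snapshot('scene')[:,:,::-1]
cv2.imwrite('pics/g2.png',cv2.resize(a[170:310,190:330],(600,600),interpolation=3))
E
python3 st.py
```

```text
7.375 [ 0.5534 -0.1666  0.1728] [ 0.3563  0.7688 -0.0894] [ 0.1487 -0.0392  0.0089] 0.043907533937922294 -0.8686970679465296
```

View pics/g2.png

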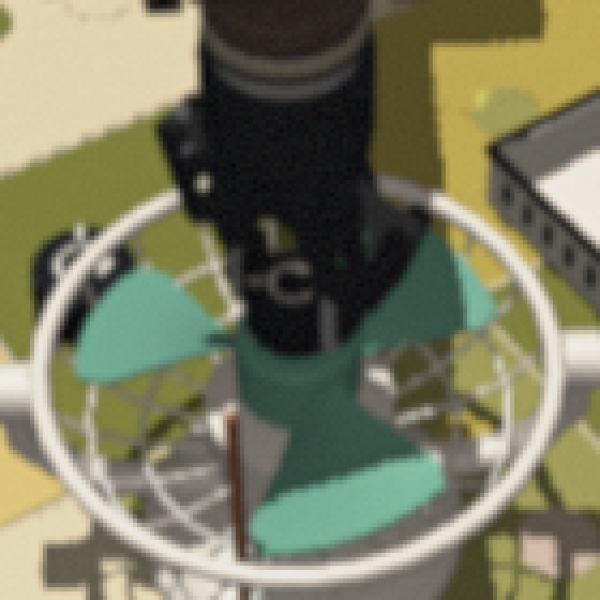

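The blade now rests against the chopstick at about (235,420), and the index line has swung to (255,275), so the nut is turning with the gripper. Lift force is about 0 with the follow-up, so I keep going.

arm_command(motion=[[[0, 0, 0.001, 0, 0, -0.09, 43], [0, 0, 0.002, 0, 0, -0.18, 43], [0, 0, 0.003, 0, 0, -0.27, 43], [0, 0, 0.004, 0, 0, -0.36, 43]]])

```text
clock: 7.88
position: [0.5533, -0.1665, 0.1736]
orientation: [0.761, 0.648, 0.0, 0.001]
force: [0.1, 0.6, -1.5]
finger_gap: 0.0439
gripper_force: 20.4
```

```bash
python3 st.py
```

```text
7.875 [ 0.5533 -0.1665  0.1736] [ 0.1208  0.6364 -1.4524] [ 0.1029  0.0027 -0.0034] 0.043886390867299487 -0.30720371348133085
```

arm_command(motion=[[[0, 0, 0, 0, 0, -0.1, 43], [0, 0, 0, 0, 0, -0.2, 43], [0, 0, 0.001, 0, 0, -0.3, 43], [0, 0, 0.001, 0, 0, -0.4, 43]]])

```text
clock: 8.38
position: [0.5534, -0.1665, 0.1739]
orientation: [0.925, 0.381, 0.0, 0.001]
force: [0.3, 0.6, -0.7]
finger_gap: 0.0439
gripper_force: 20.4
```

```bash
python3 st.py
```

```text
8.375 [ 0.5534 -0.1665  0.1739] [ 0.2714  0.604  -0.7267] [ 0.1139 -0.0785  0.0278] 0.043919346626537105 0.3216566315741327
```

arm_command(motion=[[[0, 0, 0, 0, 0, -0.1, 43], [0, 0, 0, 0, 0, -0.2, 43], [0, 0, 0.001, 0, 0, -0.3, 43], [0, 0, 0.001, 0, 0, -0.4, 43]]])

```text
clock: 8.88
position: [0.5535, -0.1666, 0.1742]
orientation: [0.997, 0.077, 0.001, 0.001]
force: [0.6, -0.0, -0.4]
finger_gap: 0.0438
gripper_force: 20.4
```

```bash
python3 st.py
```

```text
8.875 [ 0.5535 -0.1666  0.1742] [ 0.5556 -0.0281 -0.3871] [ 0.0677 -0.1513  0.0269] 0.04383184478290244 0.9499783983389204
```

arm_command(motion=[[[0, 0, 0, 0, 0, -0.1, 43], [0, 0, 0.001, 0, 0, -0.2, 43], [0, 0, 0.001, 0, 0, -0.3, 43], [0, 0, 0.002, 0, 0, -0.4, 43]]])

```text
clock: 9.38
position: [0.5536, -0.1667, 0.1749]
orientation: [0.972, -0.235, 0.001, 0.0]
force: [1.3, 1.0, 0.9]
finger_gap: 0.044
gripper_force: 20.5
```

```bash
python3 st.py
```

```text
9.375 [ 0.5536 -0.1667  0.1749] [1.2555 1.0239 0.9177] [ 0.0296 -0.0888 -0.0086] 0.043992532839548786 1.5782789945141633
```

arm_command(motion=[[[0, 0, 0.001, 0, 0, -0.1, 43], [0.001, 0.001, 0.002, 0, 0, -0.2, 43], [0.001, 0.001, 0.002, 0, 0, -0.3, 43], [0.001, 0.001, 0.003, 0, 0, -0.4, 43]]])

```text
clock: 9.88
position: [0.5539, -0.1665, 0.1758]
orientation: [0.852, -0.524, 0.001, 0.0]
force: [-0.0, -0.3, 0.2]
finger_gap: 0.0438
gripper_force: 20.5
```

```bash
python3 st.py
```

```text
9.875 [ 0.5539 -0.1665  0.1758] [-0.0336 -0.2631  0.2105] [ 0.0597 -0.0145 -0.0243] 0.04376699404228965 2.2072027465465536
```

arm_command(motion=[[[0, 0, 0, 0, 0, -0.1, 43], [0, 0, 0.001, 0, 0, -0.2, 43], [0, 0, 0.002, 0, 0, -0.3, 43], [0, 0, 0.002, 0, 0, -0.33, 43]]])

```text
clock: 10.38
position: [0.554, -0.1667, 0.1765]
orientation: [-0.69, 0.724, -0.002, 0.0]
force: [-0.1, -1.0, 0.9]
finger_gap: 0.0438
gripper_force: 20.6
```

```bash
python3 st.py
```

```text
10.375 [ 0.554  -0.1667  0.1765] [-0.0787 -0.9723  0.8875] [0.0078 0.0182 0.0013] 0.043821726996829034 2.7225491433442097
```

arm_command(motion=[[[0, 0, 0.002, 0, 0, 0, 43], [0, 0, 0.004, 0, 0, 0, 43]]])

```text
clock: 10.62
position: [0.5533, -0.1661, 0.1768]
orientation: [-0.691, 0.723, -0.0, -0.0]
force: [0.2, -0.8, -0.3]
finger_gap: 0.0438
gripper_force: 20.5
```

```bash
python3 st.py
```

```text
10.625 [ 0.5533 -0.1661  0.1768] [ 0.153  -0.7583 -0.3276] [-0.0086 -0.0534  0.0861] 0.04384345825507537 2.7208028688666137
```

arm_command(motion=[[[0, 0, 0.002, 0, 0, 0, 43], [0, 0, 0.003, 0, 0, 0, 43]]])

```text
clock: 10.88
position: [0.5531, -0.1658, 0.1774]
orientation: [-0.69, 0.724, 0.0, -0.0]
force: [0.3, -1.2, 0.2]
finger_gap: 0.0437
gripper_force: 20.4
```

```bash
python3 st.py
```

```text
10.875 [ 0.5531 -0.1658  0.1774] [ 0.3098 -1.1703  0.237 ] [-0.0059  0.0381  0.0345] 0.04372842892927527 2.721810806888456
```

arm_command(motion=[[[0, 0, 0.002, 0, 0, 0, 43], [0, 0, 0.004, 0, 0, 0, 43]]])

```text
clock: 11.12
position: [0.5532, -0.1658, 0.1786]
orientation: [-0.69, 0.724, 0.0, -0.0]
force: [-0.0, 1.0, -0.1]
finger_gap: 0.0436
gripper_force: 20.4
```

```bash
python3 st.py
```

```text
11.125 [ 0.5532 -0.1658  0.1786] [-0.0157  1.0017 -0.1456] [0.0039 0.0244 0.0252] 0.04364319864874476 2.7220908075003742
```

arm_command(motion=[[[0, 0, 0.01, 0, 0, 0, 43], [0, 0, 0.025, 0, 0, 0, 43], [0, 0, 0.04, 0, 0, 0, 43]]])

```text
clock: 11.5
position: [0.5533, -0.1659, 0.189]
orientation: [-0.69, 0.724, -0.0, 0.0]
force: [-0.1, -0.5, -0.4]
finger_gap: 0.0437
gripper_force: 20.4
```

```bash
python3 st.py
```

```text
11.5 [ 0.5533 -0.1659  0.189 ] [-0.0846 -0.5048 -0.3663] [-0.0086  0.0146  0.0306] 0.04366354589689397 2.72217441065132
```

arm_command(motion=[[[0, 0, 0.1, 0, 0, 0, 43], [0, 0, 0.22, 0, 0, 0, 43], [0, 0, 0.32, 0, 0, 0, 43], [0, 0, 0.38, 0, 0, 0, 43], [0, 0, 0.38, 0, 0, 0, 43]]])

```text
clock: 12.12
position: [0.5538, -0.1661, 0.285]
orientation: [-0.69, 0.724, -0.001, 0.0]
force: [-0.2, -0.3, -0.8]
finger_gap: 0.0435
gripper_force: 20.6
```

```bash
python3 - <<'E'
from h import *
a=imaging.snapshot('scene')[:,:,::-1]
cv2.imwrite('pics/g3.png',cv2.resize(a[120:280,190:350],(600,600),interpolation=3))
E
python3 st.py
```

```text
12.175 [ 0.5532 -0.1658  0.2835] [ 0.1769 -0.1303 -1.2498] [-0.0374 -0.0369  0.0475] 0.04356420707395475 2.7222062190598564
```

View pics/g3.png

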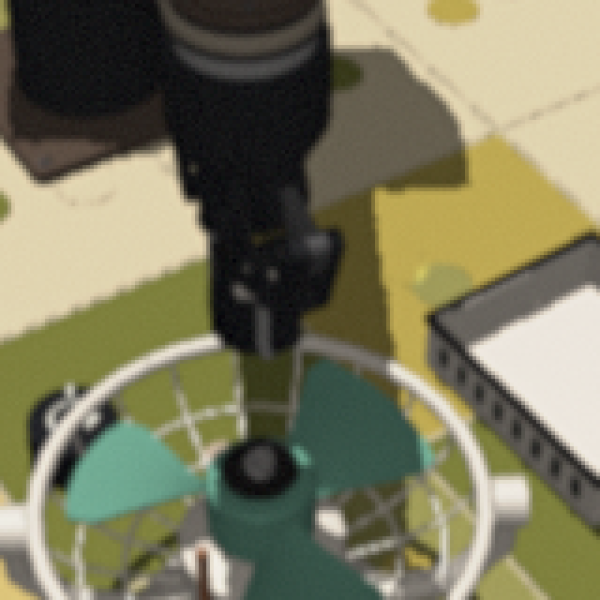

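The nut is in the gripper at about (265,310), and the spindle at (260,465) is bare. I carry it to the basket, unwinding the wrist on the way.

arm_command(motion=[[[-0.011, 0.06, 0, 0, 0, 0.1, 43], [-0.023, 0.12, 0, 0, 0, 0.2, 43], [-0.034, 0.18, 0, 0, 0, 0.3, 43], [-0.046, 0.24, 0, 0, 0, 0.41, 43], [-0.057, 0.297, 0, 0, 0, 0.51, 43]]])

```text
clock: 12.8
position: [0.5381, -0.0909, 0.2815]
orientation: [0.919, -0.395, -0.002, 0.0]
force: [-0.1, -0.9, -0.4]
finger_gap: 0.0438
gripper_force: 20.5
```

arm_command(motion=[[[-0.011, 0.06, 0, 0, 0, 0.1, 43], [-0.023, 0.12, 0, 0, 0, 0.2, 43], [-0.034, 0.18, 0, 0, 0, 0.3, 43], [-0.046, 0.24, 0, 0, 0, 0.41, 43], [-0.057, 0.297, 0, 0, 0, 0.51, 43]]])

```text
clock: 13.42
position: [0.5238, -0.0167, 0.2816]
orientation: [1.0, -0.005, -0.002, -0.0]
force: [0.5, -0.3, -0.6]
finger_gap: 0.0441
gripper_force: 20.5
```

arm_command(motion=[[[-0.011, 0.06, 0, 0, 0, 0.1, 43], [-0.023, 0.12, 0, 0, 0, 0.2, 43], [-0.034, 0.18, 0, 0, 0, 0.3, 43], [-0.046, 0.24, 0, 0, 0, 0.41, 43], [-0.057, 0.297, 0, 0, 0, 0.51, 43]]])

```text
clock: 14.05
position: [0.5096, 0.0575, 0.2816]
orientation: [0.923, 0.385, -0.001, -0.001]
force: [0.4, -0.4, -0.2]
finger_gap: 0.0441
gripper_force: 20.5
```

arm_command(motion=[[[-0.011, 0.06, 0, 0, 0, 0.1, 43], [-0.023, 0.12, 0, 0, 0, 0.2, 43], [-0.034, 0.18, 0, 0, 0, 0.3, 43], [-0.046, 0.24, 0, 0, 0, 0.41, 43], [-0.057, 0.297, 0, 0, 0, 0.51, 43]]])

```text
clock: 14.68
position: [0.4953, 0.1316, 0.2816]
orientation: [0.7, 0.714, -0.001, -0.001]
force: [0.1, -0.8, -0.8]
finger_gap: 0.0441
gripper_force: 20.5
```

arm_command(motion=[[[0, 0, -0.1, 0, 0, 0, 43], [0, 0, -0.2, 0, 0, 0, 43], [0, 0, -0.3, 0, 0, 0, 43], [0, 0, -0.4, 0, 0, 0, 43], [0, 0, -0.5, 0, 0, 0, 43]]])

```text
clock: 15.3
position: [0.495, 0.1311, 0.156]
orientation: [0.702, 0.713, -0.001, -0.001]
force: [-0.7, -0.5, -0.2]
finger_gap: 0.0441
gripper_force: 20.6
```

```bash
python3 - <<'E'
from h import *
a=imaging.snapshot('scene')[:,:,::-1]
cv2.imwrite('pics/g4.png',cv2.resize(a[80:280,260:460],(600,600),interpolation=3))
E
python3 st.py
```

```text
15.35 [0.4926 0.1308 0.1522] [-0.6068 -0.7292 -2.9485] [-0.0707  0.067   0.0219] 0.04382123348635001 0.045147644812637146
```

View pics/g4.png

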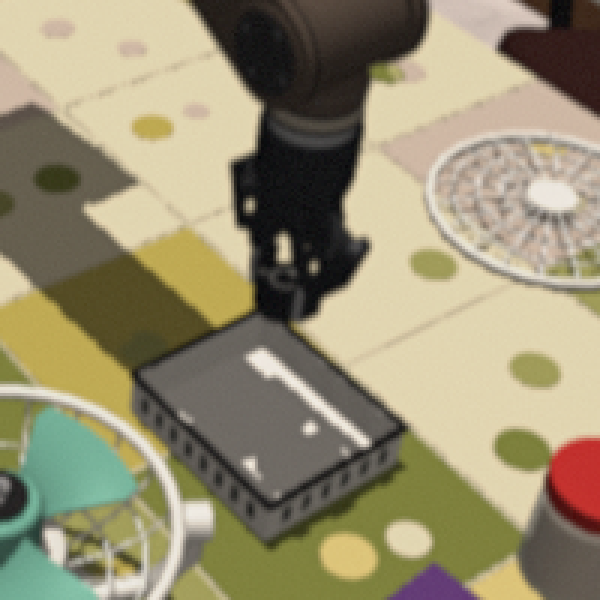

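The nut hangs over the basket at about (275,285) in the crop. I lower it and feel for the floor.

arm_command(motion=[[[0, 0, -0.14, 0, 0, 0, 43], [0, 0, -0.28, 0, 0, 0, 43], [0, 0, -0.42, 0, 0, 0, 43], [0, 0, -0.54, 0, 0, 0, 43], [0, 0, -0.575, 0, 0, 0, 43]]])

```text
clock: 15.98
position: [0.4938, 0.131, 0.0122]
orientation: [0.702, 0.712, -0.002, -0.002]
force: [-1.3, -0.9, -0.8]
finger_gap: 0.0439
gripper_force: 20.6
```

arm_command(motion=[[[0, 0, -0.006, 0, 0, 0, 43], [0, 0, -0.012, 0, 0, 0, 43], [0, 0, -0.016, 0, 0, 0, 43]]])

```text
clock: 16.35
position: [0.4972, 0.1312, 0.012]
orientation: [0.702, 0.713, 0.001, 0.001]
force: [-0.3, 0.4, -0.6]
finger_gap: 0.0441
gripper_force: 20.6
```

```bash
python3 st.py
```

```text
16.35 [0.4972 0.1312 0.012 ] [-0.3351  0.3915 -0.5989] [-0.0226  0.0259  0.0252] 0.04405955550338845 0.045142794488228694
```

arm_command(motion=[[[0, 0, -0.004, 0, 0, 0, 43], [0, 0, -0.008, 0, 0, 0, 43]]])

```text
clock: 16.6
position: [0.4965, 0.1312, 0.0092]
orientation: [0.702, 0.713, 0.0, 0.0]
force: [0.2, 0.5, -0.1]
finger_gap: 0.0439
gripper_force: 20.6
```

arm_command(motion=[[[0, 0, -0.004, 0, 0, 0, 43], [0, 0, -0.006, 0, 0, 0, 43]]])

```text
clock: 16.85
position: [0.4961, 0.1312, 0.0072]
orientation: [0.702, 0.713, -0.0, -0.0]
force: [1.2, -0.2, -0.5]
finger_gap: 0.0438
gripper_force: 20.6
```

```bash
python3 st.py
```

```text
16.85 [0.4961 0.1312 0.0072] [ 1.187  -0.2048 -0.4816] [0.0467 0.0035 0.0681] 0.04375377368364004 0.04512265920230596
```

arm_command(motion=[[[0, 0, -0.002, 0, 0, 0, 43], [0, 0, -0.003, 0, 0, 0, 43]]])

```text
clock: 17.1
position: [0.4962, 0.1312, 0.0065]
orientation: [0.702, 0.713, -0.0, -0.0]
force: [-0.8, -0.5, 0.5]
finger_gap: 0.044
gripper_force: 20.6
```

arm_command(motion=[[[0, 0, -0.002, 0, 0, 0, 43], [0, 0, -0.003, 0, 0, 0, 43]]])

```text
clock: 17.35
position: [0.4963, 0.1312, 0.0061]
orientation: [0.702, 0.713, -0.0, -0.0]
force: [-1.9, -1.0, 3.7]
finger_gap: 0.0438
gripper_force: 20.9
```

```bash
python3 st.py
```

```text
17.35 [0.4963 0.1312 0.0061] [-1.915  -0.9541  3.6845] [0.0023 0.2822 0.005 ] 0.043813047117364584 0.04507659078083909
```

arm_command(motion=[[[0, 0, 0.001, 0, 0, 0, 46], [0, 0, 0.001, 0, 0, 0, 52], [0, 0, 0.001, 0, 0, 0, 60], [0, 0, 0.001, 0, 0, 0, 62]]])

```text
clock: 17.85
position: [0.4962, 0.1312, 0.006]
orientation: [0.702, 0.713, -0.0, -0.0]
force: [0.7, -0.3, -0.3]
finger_gap: 0.0622
gripper_force: 0.0
```

arm_command(motion=[[[0, 0, 0.05, 0, 0, 0, 62], [0, 0, 0.2, 0, 0, 0, 62], [0, 0, 0.42, 0, 0, 0, 62], [0, 0, 0.65, 0, 0, 0, 62], [0, 0, 0.85, 0, 0, 0, 62]]])

```text
clock: 18.48
position: [0.4964, 0.1312, 0.2221]
orientation: [0.702, 0.713, 0.001, 0.001]
force: [1.0, -0.5, 0.1]
finger_gap: 0.0617
gripper_force: 0.0
```

arm_command(motion=[[[-0.1, 0.2, 0.1, 0, 0, 0, 62], [-0.1, 0.4, 0.1, 0, 0, 0, 62], [-0.1, 0.6, 0.1, 0, 0, 0, 62], [-0.1, 0.8, 0.1, 0, 0, 0, 62], [-0.1, 0.8, 0.1, 0, 0, 0, 62]]])

```text
clock: 19.1
position: [0.4705, 0.3338, 0.2444]
orientation: [0.7, 0.714, 0.001, -0.0]
force: [-0.5, -0.3, -0.3]
finger_gap: 0.0618
gripper_force: 0.0
```

```bash
python3 - <<'E'
from h import *
a=imaging.snapshot('scene')[:,:,::-1]; b=imaging.snapshot('top')[:,:,::-1]
cv2.imwrite('pics/g5.png',np.hstack([cv2.resize(a[150:350,200:480],(450,321)),cv2.resize(b[80:280,180:400],(350,321))]))
E
python3 st.py
```

```text
19.2 [0.4709 0.3313 0.244 ] [-0.2342  0.1046  0.0289] [ 0.0784 -0.0152  0.0198] 0.06199602184488814 0.4206973940693819
```

View pics/g5.png

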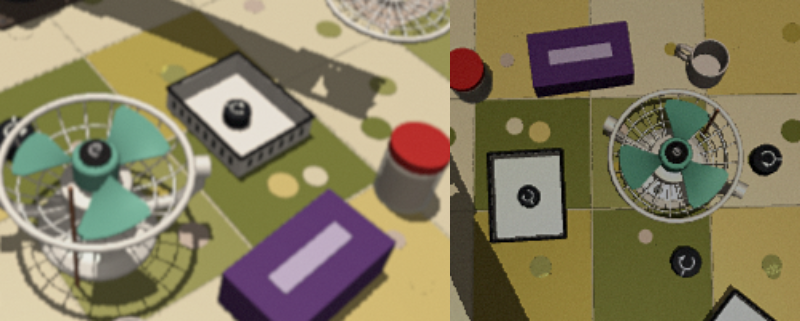

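The nut stands cap up in the middle of the left basket, at scene crop (237,112) and top crop (528,196). Nothing else has moved and the robot is clear, so I hand in.

```bash
python3 -c "
from station import ticket
print(ticket.job_done())"
```

```text
the job is handed in; nothing more can be done
None
```

I unscrewed the blade nut clockwise, lifted it off and set it cap up in the left-hand white basket without dropping it, and handed the job in at about 19 s. The mug, jar and tissue box look unmoved in the final picture, and the sampled upward and sideways forces on the nut while it was on the spindle stayed within about 3 N.

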